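Switch on at the splash-guarded switch

ROBOT

A 6-joint arm with a two-finger parallel gripper is mounted at the origin on a cart in front of the work surface, level with it; the furniture and walls round the work are solid. World frame = base frame: x ahead of the robot, y to its left, z up, the work surface at z = 0. Lengths are in m, angles in rad, forces in N, time in s.
With the tool pointing down it reaches from about 0.35 to 0.975 m from the base axis. Payload 4.9 kg.
Tool frame: the origin (TCP) lies on the mounting face of the last link; the fingertips stand 173 mm ahead of it and the grasp point (between the pads) lies 155 mm ahead of it (tcp_to_grasp is the distance from the TCP to the grasp point, in m); z points along the fingers, y is the line along which they close (so a half turn about z gives the same grasp; the last joint's range is limited). The gripper opens to 85 mm and grips with 20 to 120 N. Pads are 22 mm wide; open, the fingers measure 114 mm over their backs; the gripper's body (76 mm by 85 mm) begins 54 mm behind the grasp point. The pads swing forward as they close: fully open they stand 13 mm farther back than shut.
Start: joints at [1.145, 0.053, 1.613, -0, 1.476, -0.119], TCP at [0.189, 0.596, 0.405] pointing down, gripper open.
Joint ranges: [-3.01, 3.01], [-1.01, 2.22], [0.06, 2.58], [-1.02, 4.17], [0.09, 2.62], [-3.14, 3.14]. Speed limits (rad/s): [2.57, 2.57, 3.14, 3.14, 3.14, 3.14].

INTERFACE

Orientations are given as a rotation vector (axis times angle).
In Python, from station import get_obs, get_image, calibration, finish_job, tcp_to_grasp gives the robot as it stands. The module is installed in compiled form; this text tells all that it offers.
- The arm moves only by the tool arm_command, never from a script. Its argument "plan" is a list that holds one entry, the list of rows, each a list of 6 numbers: the shift along the tool's x, y, z in cm, then the turn, a rotation vector about the tool's x, y, z in rad. A call has 1 to 12 rows; each row is the pose to reach, as a shift and turn from the pose commanded when the call began, along the tool's axes at that moment; what a row does not reach only later rows make up. A row lasts 1/12 s, in which the tool goes at most 41.7 mm and 7.16 degrees, less where a joint would pass 70% of its speed; a pose out of reach is approached as far as the arm can. A call with a gripper value outside its range is refused whole. "gripper" is the closure, from -1 (fully open) to 1 (shut), set as the call begins (left out, the last holds). The fingers move at their own pace and stop on an object; "force" is the grip in N (left out, the last holds). Time passes only in rows, so rows that repeat a pose let the fingers close. It gives the time, the measured TCP pose, the force, the opening and the grip force at its end, in the units of the state.
- get_obs(): the state, without advancing time (a new reading comes with each control period).
- get_image(name): name is "side" or "top"; returns (picture, depth): 420x560x3 uint8, blue, green, red; 420x560 float32, m along the optical axis (not along the pixel's ray), 0 where there is no reading.
- calibration(name): a dict with "fx", "fy", "cx", "cy" (pixels), "pose" (4x4, takes a point from camera to world coordinates). Camera axes: x right, y up, looking along -z (the intrinsics and any distortion apply to the point x, -y, -z); pixel columns grow to the right and rows downward; lengths in m; the calibration is good to about 2 mm. A picture is of the moment at which its call begins. calibration takes no time and is no camera call.
- finish_job(): hands the job in; it is judged then, once.
The state is a dict: "t": time; "q": joint angles; "dq": joint speeds; "effort": joint torques, N m; "tool_pos": TCP position; "tool_rot": TCP orientation; "contact_force": force on the tool from outside, world axes, zero at the start; "wrist_torque": the same for the moment, N m; "opening": finger opening in m; "grip_force": force on a finger pad.
Only numpy, scipy, OpenCV 4.12 (cv2) and the standard library are available. Lean on these libraries where they do the work, as an engineer would, in place of code of your own. Each camera call takes 0.05 s, during which the arm holds its last target. There are 200 camera calls.

TASK

Switch the rice cooker's supply on at the white splash-proof switch box: lift the blue hinged guard by its tab until it stands well open (at least about 70 degrees), push the red toggle all the way over towards the green dot, then lower the guard gently, without slamming it, until it is fully shut again. Leave the loose kitchen things around the box (shaker, jar, mug, peeler, spoon) where they are.

Things in the scene. Friction and masses are not known exactly. Their poses are not given: they have to be found in the camera images.
- switch_box: White switch box on a grey foot 140 x 116 mm, fixed, yawed. Origin: on the worktop below the face's centre; x to the box's back, y to its left, z up (robot on its -x side). The face, 120 mm along the slope, 110 mm wide, rises 35 degrees from level towards +x. Below, u is mm up the slope along (cos35, 0, sin35), n is mm out of the face along (-sin35, 0, cos35), both from face_centre.
- face_centre (a point): Centre of the sloping face (u = 0, n = 0), at (0, 0, 80) mm of the box, also the toggle's pivot, whose axis is parallel to y. The opened guard leans over the toggle from the hinge, so a gripper pointing straight down runs into it; one pointing along -n (tilted 35 degrees) has room.
- green_dot (a point): Flat green dot, 12 mm across, on the face at u = 28: the on side, up the slope. A white dot at u = -32 marks off.
- guard (a joint): Guard angle in rad: 0 is shut, grows as its lower edge is lifted, end stop at 1.75. Stiff friction hinge, no spring: it stays at any angle where it is left (about 1 N at the tab moves it). Starts shut.
- guard_hinge (a point): Middle of the guard's hinge line, at u = 50, n = 4, parallel to the box's y. The guard is a blue hood, 100 mm from hinge to lower edge, 96 mm wide, its top 35.5 mm deep over the hinge line, open underneath; walls 3 mm.
- guard_tab (a point): Grip point, moving with the guard. Its tab sticks 35 mm out of the middle of the lower wall, near the hood's top: 14 mm wide along y, 10 mm thick. The point is mid-thickness, 24 mm from the wall; shut, it is at u = -74, n = 34, free space below. It lies 124 mm down and 30 mm out from the hinge. Pinched across its width it can turn between the pads (tool attitude fixed).
- toggle (a joint): Toggle angle in rad: 0 leans 0.45 rad down the slope (off), 0.9 leans 0.45 rad up the slope (on), end stops at both. Friction (about 1 N at the tip moves it), no spring: it stays where it is left. Starts between 0 and 0.15.
- toggle_tip (a point): Free end of the red toggle, a round stick 34 mm long from its pivot on the face, 7 mm thick at the foot to 11 mm near the tip; hidden under the guard while that is shut.
- salt_shaker: Glass and steel salt shaker, 44 mm across, 90 mm tall, loose, to the left of the box; origin at its underside.
- jam_jar: Jam jar with a yellow lid, 64 x 69 x 88 mm, loose, to the right of the box; origin at its underside.
- mug_left: White mug with dark spots, 82 x 114 x 91 mm, loose; origin at its underside.
- peeler: Peeler with yellow handle, 170 x 25 x 18 mm, lying loose in front of the box; origin at its underside.
- spoon_a: Steel spoon, 188 x 39 x 16 mm, lying loose; origin at its underside.

How it is judged:
On the way, in this order (a step that is already met when the one before it is completed fails the run):
1. the guard is lifted well open (1.15 rad or more) with the toggle still off (value of joint guard above 1.15 rad and value of joint toggle below 0.4 rad), for 0.2 s.
2. the toggle is pushed over to on (0.75 rad or more) while the guard is up (value of joint toggle above 0.75 rad and value of joint guard above 0.8 rad), for 0.2 s.
At the end, for the whole second after the job is handed in: The guard is shut (under 0.08 rad) and at rest over the toggle, which stands at on (over 0.75 rad); the loose things are within 30 mm of where they stood (value of joint guard below 0.08 rad and value of joint toggle above 0.75 rad and velocity of joint guard between -0.1 and 0.1 rad/s and not (distance of salt_shaker from where it was at the start of the episode above 0.03 m) and not (distance of jam_jar from where it was at the start of the episode above 0.03 m) and not (distance of mug_left from where it was at the start of the episode above 0.03 m) and not (distance of peeler from where it was at the start of the episode above 0.03 m) and not (distance of spoon_a from where it was at the start of the episode above 0.03 m)); the robot touches nothing.
It fails at once if the guard is slammed (falls shut faster than 3 rad/s) (velocity of joint guard below -3 rad/s).
It fails at once if a loose thing (shaker, jar, mug, peeler or spoon) is moved by more than 30 mm (distance of any of salt_shaker, jam_jar, mug_left, peeler, spoon_a from where it was at the start of the episode above 0.03 m).
It also fails if it takes over 67 s, if anything falls off the work surface, if the arm or the gripper's body presses on something with over 40 N, if the wrist force passes 120 N, or if a joint passes its speed limit or range.

## Working session

There is one attempt and no reset: what is moved stays moved. The work goes in short steps, Python scripts to look and compute and a tool call to move; the robot and the scene stay as the last step left them, time stands still between calls to the robot, and variables do not carry over. Pictures are saved under pics/ and viewed, at most 10 in all, crops included, and the job is handed in when it is done.

Besides the shell and the picture viewer there is one more tool, called after "Request:" in YAML: its name, and indented under it one key for each argument. arm_command: Moves the arm, as the interface text tells. Its arguments: {"type":"object","properties":{"plan":{"type":"array"},"gripper":{"type":"number"},"force":{"type":"number"}},"required":["plan"]}

```bash
mkdir -p pics; python3 - <<'E'
from station import *
import cv2,numpy as np
o=get_obs();print(o['t'],o['tool_pos'],o['tool_rot'],tcp_to_grasp)
for n in("side","top"):
    p,d=get_image(n);cv2.imwrite(f"pics/{n}0.png",p);np.savez(f"{n}0.npz",p=p,d=d);c=calibration(n);print(n,c)
E
```

```text
0.0 [0.18862817 0.59556393 0.4034419 ] [-0.47995414 -3.10417683  0.00320984] 0.1547
side {'fx': 457.76944125129137, 'fy': 457.76944125129137, 'cx': 282.25720387108, 'cy': 209.07093821950025, 'pose': array([[-0.99772562, -0.03361035,  0.05842892,  0.58065044],
       [ 0.06715895, -0.42149129,  0.90434218,  1.02304543],
       [-0.00576798,  0.90620938,  0.42278989,  0.57153077],
       [ 0.        ,  0.        ,  0.        ,  1.        ]])}
top {'fx': 438.95603563021245, 'fy': 438.95603563021245, 'cx': 275.3298889068224, 'cy': 209.60365982023242, 'pose': array([[-0.01245739,  0.9834447 , -0.18077982,  0.32200706],
       [-0.9998523 , -0.01439204, -0.00939389,  0.00852334],
       [-0.01184017,  0.1806361 ,  0.98347873,  1.14600719],
       [ 0.        ,  0.        ,  0.        ,  1.        ]])}
```

View pics/side0.png

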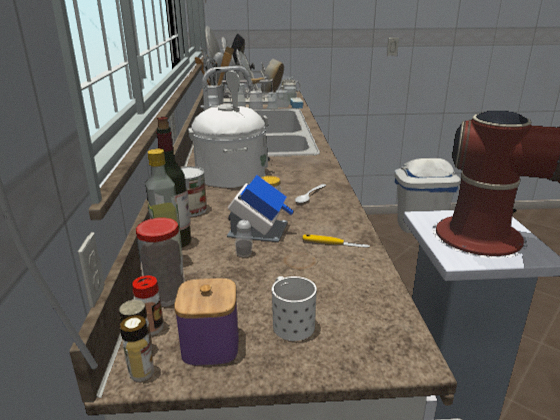

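View pics/top0.png

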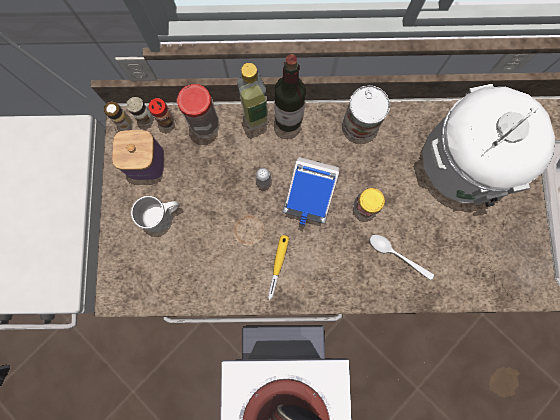

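The side view shows the blue hood at about (265,195) with its tab at (289,209). In the top view the hood is at (312,190) and the tab at (303,220). Next I'll measure them from depth.

```bash
cat > h.py <<'E'
from station import *
import cv2,numpy as np
from scipy.spatial.transform import Rotation as R
def cloud(n,p,d,lo,hi):
    c=calibration(n);m=cv2.inRange(cv2.cvtColor(p,cv2.COLOR_BGR2HSV),lo,hi)
    v,u=np.nonzero((m>0)&(d>0));z=d[v,u]
    P=np.c_[(u-c['cx'])/c['fx']*z,-(v-c['cy'])/c['fy']*z,-z]
    return P@c['pose'][:3,:3].T+c['pose'][:3,3],u,v
E
python3 - <<'E'
from h import *
for n in("top","side"):
    f=np.load(n+"0.npz");P,u,v=cloud(n,f['p'],f['d'],(105,120,40),(130,255,255))
    k=(P[:,2]>.03)&(P[:,2]<.25)&(abs(P[:,1])<.3)&(P[:,0]>.3);P,u,v=P[k],u[k],v[k]
    print(n,len(P),P.min(0),P.max(0))
    # top plane by RANSAC-like trimmed SVD
    q=P
    for i in range(15):
        c=np.median(q,0) if i==0 else q.mean(0);N=np.linalg.svd(q-c,full_matrices=False)[2][2];N*=np.sign(N[2])
        e=abs((P-c)@N);q=P[e<max(.003,.02*.8**i)]
    print("N",N,"tilt",np.degrees(np.arccos(N[2])),"yaw",np.degrees(np.arctan2(-N[1],-N[0])),len(q))
    a=np.array([-N[0],-N[1],0]);a/=np.linalg.norm(a);Y=np.cross([0,0,1],a);U=np.cross(Y,N)
    A=np.c_[(q)@U,(q)@Y].astype(np.float32);core=A
    r=cv2.minAreaRect(core);print(r)
    print("n off",q.mean(0)@N)
    # width profile along U
    for s in np.arange(A[:,0].min(),A[:,0].max(),.008):
        w=A[abs(A[:,0]-s)<.004,1];
        if len(w):print(round(float(s),3),w.min().round(4),w.max().round(4),len(w))
    print("U",U,"Y",Y)
E
```

```text
top 1658 [ 0.483006   -0.12303374  0.06457894] [ 0.61859296 -0.01013665  0.14402306]
N [-0.55625422  0.15513576  0.81640317] tilt 35.27365836071671 yaw -15.58344778449558 1431
((0.49537429213523865, 0.08520050346851349), (0.09450933337211609, 0.13231010735034943), 89.58660125732422)
n off -0.2242502508710955
0.429 0.0798 0.0906 9
0.437 0.0786 0.0912 13
0.445 0.0788 0.0913 10
0.453 0.0783 0.0914 15
0.461 0.04 0.1314 59
0.469 0.0382 0.1325 104
0.477 0.0386 0.1326 106
0.485 0.0382 0.1319 108
0.493 0.0384 0.1325 112
0.501 0.0381 0.1318 108
0.509 0.0378 0.1316 116
0.517 0.0385 0.131 110
0.525 0.0382 0.1321 112
0.533 0.0379 0.132 107
0.541 0.0377 0.1321 118
0.549 0.038 0.1308 109
0.557 0.0375 0.1319 113
U [ 0.78639237 -0.21931982  0.57748235] Y [ 0.26864156  0.96324022 -0.        ]
side 1156 [ 0.48603742 -0.18927007  0.05889758] [ 0.6161605  -0.00782762  0.14054633]
N [-0.55222816  0.16150853  0.81789917] tilt 35.12495787637722 yaw -16.302458022542172 711
((0.4948921799659729, 0.09217618405818939), (0.13129264116287231, 0.10346067696809769), 2.138035774230957)
n off -0.22268866285247424
0.429 0.0892 0.0987 5
0.437 0.0879 0.0999 8
0.445 0.0882 0.0969 8
0.453 0.0871 0.1022 9
0.461 0.0447 0.1391 33
0.469 0.0428 0.1406 53
0.477 0.0468 0.1398 53
0.485 0.0446 0.141 55
0.493 0.0407 0.1408 53
0.501 0.0423 0.1421 55
0.509 0.0477 0.1418 57
0.517 0.0413 0.1413 55
0.525 0.0461 0.1434 55
0.533 0.047 0.1419 55
0.541 0.0459 0.1455 55
0.549 0.046 0.141 55
0.557 0.0453 0.1415 47
U [ 0.7850141  -0.22959075  0.57536158] Y [ 0.28070788  0.95979325 -0.        ]
```

```bash
cat >> h.py <<'E'
C=np.array([.5713,-.0706,.080]);yaw=np.radians(-15.8)
B=R.from_euler('z',yaw)*R.from_euler('y',-np.radians(35)) # columns U,Y,N
def goal(u,n,y=0,s=1):
    U,Y,N=B.as_matrix().T
    Rt=R.from_matrix(np.c_[s*U*-1,s*-Y*-1,-N]) if 0 else R.from_matrix(np.c_[s*U,-s*Y,-N])
    return C+(u*U+y*Y+n*N)/1000+tcp_to_grasp*N,Rt
def step(u,n,y=0,s=1):
    o=get_obs();T=R.from_rotvec(o['tool_rot']);p,Rt=goal(u,n,y,s)
    print("u,n,y",u,n,y,"cm",(T.inv().apply(p-o['tool_pos'])*100).round(2),"rot",(T.inv()*Rt).as_rotvec().round(3))
def where():
    o=get_obs();T=R.from_rotvec(o['tool_rot']);g=o['tool_pos']+T.apply([0,0,tcp_to_grasp])
    l=B.inv().apply(g-C)*1000;print("t",o['t'],"grasp u,y,n",l.round(1),"F(u,y,n)",B.inv().apply(o['contact_force']).round(1),"open",o['opening'],"grip",o['grip_force'],"q",np.round(o['q'],2),"TCP",o['tool_pos'].round(3))
E
python3 - <<'E'
from h import *
where()
T=R.from_rotvec(get_obs()['tool_rot']);print(T.as_matrix().round(2))
for s in(1,-1):step(-74,110,0,s)
E
```

```text
t 0.1 grasp u,y,n [-353.4  536.5  453.6] F(u,y,n) [ 0.2 -0.3  0.1] open 0.08555107025619448 grip 0.0 q [ 1.15  0.05  1.61 -0.    1.48 -0.12] TCP [0.189 0.596 0.404]
[[-0.95  0.3  -0.  ]
 [ 0.3   0.95 -0.  ]
 [ 0.   -0.   -1.  ]]
u,n,y -74 110 0 cm [-35.37 -52.58  15.01] rot [-0.936  0.017  2.968]
u,n,y -74 110 0 cm [-35.37 -52.58  15.01] rot [-0.011 -0.611 -0.029]
```

Request:
arm_command:
  plan:
    - [[-3,-4,0,0,-0.05,0],[-6,-8,0,0,-0.1,0],[-8,-12,0,0,-0.16,0],[-10.5,-15.5,0,0,-0.22,0],[-13,-19,0,0,-0.28,0],[-15.5,-22.5,0,0,-0.34,0],[-18,-26,0,0,-0.4,0],[-20,-29.5,0,0,-0.46,0],[-22.5,-33,0,0,-0.52,0],[-25,-36.5,0,0,-0.58,0],[-27,-40,1,0,-0.6,-0.02],[-29,-43,2,-0.01,-0.611,-0.03]]
  gripper: 0

```text
t: 1.1
tool_pos: [0.3295, 0.1167, 0.3897]
tool_rot: [0.345, 2.507, -0.108]
contact_force: [1.1, -0.6, 0.0]
opening: 0.0428
grip_force: 0.0
```

```bash
python3 - <<'E'
from h import *
where();step(-74,110,0,-1);step(-74,70,0,-1)
E
```

```text
t 1.1 grasp u,y,n [-54.1 114.8 261.7] F(u,y,n) [ 1.  -0.3 -0.7] open 0.042804980140303865 grip 0.0 q [ 0.21 -0.86  2.34 -0.3   1.12 -1.03] TCP [0.33  0.117 0.39 ]
u,n,y -74 110 0 cm [  2.01 -11.47  15.13] rot [0.002 0.004 0.002]
u,n,y -74 70 0 cm [  2.03 -11.48  19.13] rot [0.002 0.004 0.002]
```

Request:
arm_command:
  plan:
    - [[0.5,-3,2,0,0,0],[1,-6,4,0,0,0],[1.5,-9,6,0,0,0],[2,-11.5,8,0,0,0],[2,-11.5,11,0,0,0],[2,-11.5,14,0,0,0],[2,-11.5,17,0,0,0],[2,-11.5,19.1,0,0,0],[2,-11.5,19.1,0,0,0],[2,-11.5,19.1,0,0,0]]

```text
t: 1.93
tool_pos: [0.3877, -0.0179, 0.2196]
tool_rot: [0.349, 2.515, -0.109]
contact_force: [0.1, -0.2, -0.3]
opening: 0.0432
grip_force: 0.0
```

```bash
python3 - <<'E'
from h import *
where();step(-74,34,0,-1)
for n in("top","side"):
    p,d=get_image(n);cv2.imwrite(f"pics/{n}1.png",p)
    c=p[130:280,180:380] if n=="side" else p[130:280,220:420];
    if n=="side":a=c
cv2.imwrite("pics/c1.png",cv2.resize(np.vstack([a,c]),None,fx=2,fy=2,interpolation=cv2.INTER_CUBIC))
E
```

```text
t 1.9333 grasp u,y,n [-77.2   0.8  69.2] F(u,y,n) [-0.  -0.2 -0.3] open 0.043194396193826055 grip 0.0 q [-0.23 -0.54  2.46 -0.04  0.62 -1.5 ] TCP [ 0.388 -0.018  0.22 ]
u,n,y -74 34 0 cm [-0.26 -0.08  3.52] rot [ 0.    -0.005 -0.   ]
```

View pics/c1.png

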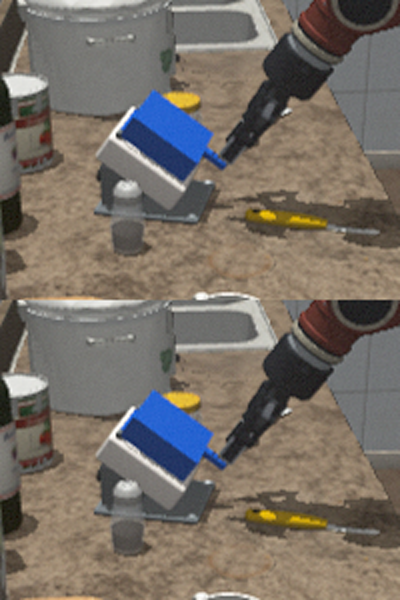

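The side crop shows the fingertips just above the tab end, around crop pixel (230,155). They line up with it and the shaker and peeler are clear. Now I'll descend and grip.

Request:
arm_command:
  plan:
    - [[-0.2,0,1.2,0,0,0],[-0.3,-0.1,2.4,0,0,0],[-0.3,-0.1,3.5,0,0,0],[-0.3,-0.1,3.5,0,0,0],[-0.3,-0.1,3.5,0,0,0]]

```text
t: 2.45
tool_pos: [0.4098, -0.0248, 0.1958]
tool_rot: [0.348, 2.508, -0.109]
contact_force: [0.0, -0.0, 0.5]
opening: 0.0426
grip_force: 0.0
```

Request:
arm_command:
  plan:
    - [[0,0,0,0,0,0],[0,0,0,0,0,0],[0,0,0,0,0,0],[0,0,0,0,0,0],[0,0,0,0,0,0],[0,0,0,0,0,0],[0,0,0,0,0,0],[0,0,0,0,0,0]]
  gripper: 1
  force: 30

```text
t: 3.12
tool_pos: [0.4098, -0.0257, 0.1958]
tool_rot: [0.348, 2.509, -0.113]
contact_force: [-10.1, -6.3, 8.8]
opening: 0.0131
grip_force: 32.4
```

```bash
python3 - <<'E'
from h import *
where()
th=np.linspace(0,1.65,23)[1:]
for t in th: print(t.round(3),"x",round(-((-124*np.cos(t)+30*np.sin(t))+124)/10,2),"z",round(-((30*np.cos(t)+124*np.sin(t))-30)/10,2))
E
```

```text
t 3.1167 grasp u,y,n [-70.7  -1.1  36.3] F(u,y,n) [-1.5 -8.9 11.8] open 0.013147476971243757 grip 32.35886514186859 q [-0.24 -0.4   2.42 -0.05  0.52 -1.5 ] TCP [ 0.41  -0.026  0.196]
0.075 x -0.26 z -0.92
0.15 x -0.59 z -1.82
0.225 x -0.98 z -2.69
0.3 x -1.44 z -3.53
0.375 x -1.96 z -4.33
0.45 x -2.54 z -5.09
0.525 x -3.17 z -5.81
0.6 x -3.86 z -6.48
0.675 x -4.59 z -7.09
0.75 x -5.37 z -7.65
0.825 x -6.19 z -8.14
0.9 x -7.04 z -8.58
0.975 x -7.92 z -8.95
1.05 x -8.83 z -9.25
1.125 x -9.76 z -9.48
1.2 x -10.7 z -9.64
1.275 x -11.66 z -9.74
1.35 x -12.61 z -9.76
1.425 x -13.57 z -9.7
1.5 x -14.52 z -9.58
1.575 x -15.45 z -9.39
1.65 x -16.37 z -9.12
```

Request:
arm_command:
  plan:
    - [[0,0,0,0,0,0],[0,0,0,0,0,0],[0.4,0,0,0,0,0],[0.4,0.1,0,0,0,0],[0.4,0.1,0,0,0,0]]
  gripper: 0.3

```text
t: 3.53
tool_pos: [0.4065, -0.0228, 0.1918]
tool_rot: [0.348, 2.511, -0.109]
contact_force: [0.8, 0.6, 0.2]
opening: 0.0299
grip_force: 0.0
```

Request:
arm_command:
  plan:
    - [[0,0,0,0,0,0],[0,0,0,0,0,0],[0,0,0,0,0,0],[0,0,0,0,0,0],[0,0,0,0,0,0],[0,0,0,0,0,0]]
  gripper: 1
  force: 20

```text
t: 4.03
tool_pos: [0.4065, -0.0243, 0.1921]
tool_rot: [0.348, 2.512, -0.115]
contact_force: [-10.1, -12.0, 5.7]
opening: 0.0133
grip_force: 23.0
```

```bash
python3 - <<'E'
from h import *
where()
E
```

```text
t 4.0333 grasp u,y,n [-76.2  -0.9  35.3] F(u,y,n) [ -2.  -14.3   8.4] open 0.013315153254293895 grip 23.006080985069275 q [-0.24 -0.4   2.42 -0.05  0.51 -1.49] TCP [ 0.407 -0.024  0.192]
```

Request:
arm_command:
  plan:
    - [[-0.26,-0.1,-0.9,0,0,0],[-0.6,-0.2,-1.8,0,0,0],[-1.0,-0.2,-2.7,0,0,0],[-1.45,-0.2,-3.5,0,0,0],[-1.95,-0.2,-4.3,0,0,0],[-2.55,-0.2,-5.1,0,0,0],[-3.2,-0.2,-5.8,0,0,0],[-3.85,-0.2,-6.5,0,0,0],[-4.6,-0.2,-7.1,0,0,0]]

```text
t: 4.78
tool_pos: [0.403, -0.0243, 0.2764]
tool_rot: [0.349, 2.513, -0.11]
contact_force: [-2.3, -1.8, -2.5]
opening: 0.0134
grip_force: 22.3
```

```bash
python3 - <<'E'
from h import *
where()
E
```

```text
t 4.7833 grasp u,y,n [-30.8  -1.3 106.3] F(u,y,n) [-2.9 -2.3 -1.1] open 0.013407066398680554 grip 22.3133647441864 q [-0.24 -0.59  2.38 -0.03  0.74 -1.52] TCP [ 0.403 -0.024  0.276]
```

Request:
arm_command:
  plan:
    - [[-0.8,0,-0.55,0,0,0],[-1.6,0,-1.05,0,0,0],[-2.45,0,-1.5,0,0,0],[-3.3,0,-1.85,0,0,0],[-4.25,0,-2.15,0,0,0],[-5.15,0,-2.4,0,0,0],[-6.1,0,-2.55,0,0,0],[-7.05,0,-2.65,0,0,0],[-8.0,0,-2.65,0,0,0],[-9.0,0,-2.6,0,0,0],[-9.9,0,-2.5,0,0,0],[-10.85,0,-2.3,0,0,0]]

```text
t: 5.78
tool_pos: [0.4771, -0.0454, 0.3591]
tool_rot: [0.348, 2.509, -0.111]
contact_force: [-3.2, -3.7, -0.1]
opening: 0.0132
grip_force: 24.8
```

Request:
arm_command:
  plan:
    - [[-0.5,0,0.1,0,0,0],[-0.9,0,0.3,0,0,0],[-0.9,0,0.3,0,0,0],[-0.9,0,0.3,0,0,0]]

```text
t: 6.12
tool_pos: [0.4859, -0.0479, 0.3622]
tool_rot: [0.348, 2.506, -0.111]
contact_force: [-2.4, -5.7, 1.1]
opening: 0.0135
grip_force: 25.2
```

```bash
python3 - <<'E'
from h import *
where()
for n in("side",):
    p,d=get_image(n);cv2.imwrite("pics/c2.png",cv2.resize(p[100:280,180:400],None,fx=2.5,fy=2.5,interpolation=cv2.INTER_CUBIC))
E
```

```text
t 6.1167 grasp u,y,n [ 90.2  -1.5 127.2] F(u,y,n) [ 0.1 -6.2  1.3] open 0.013477112583590592 grip 25.18366277217865 q [-0.25 -0.41  2.12 -0.02  0.81 -1.53] TCP [ 0.486 -0.048  0.362]
```

View pics/c2.png

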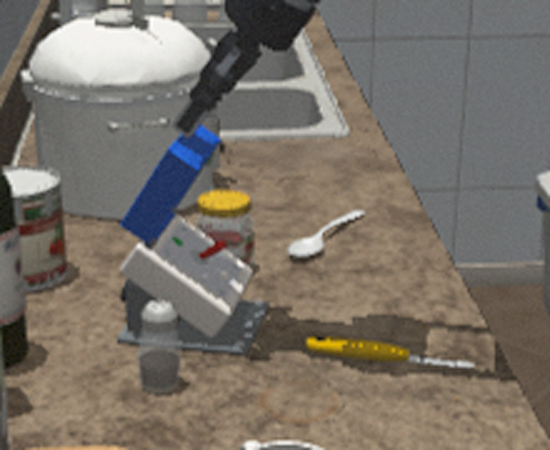

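The guard now stands well open. The red toggle is exposed at crop (212,250), leaning toward off, and the green dot is at (178,240). Next: release and push the toggle.

Request:
arm_command:
  plan:
    - [[0,0,0,0,0,0],[0,0,0,0,0,0],[0,0,0,0,0,0],[0,0,-1,0,0,0],[0,0,-3,0,0,0],[2,0,-4,0,0,0],[5,0,-4,0,0,0],[8,0,-4,0,0,0],[11,0,-4,0,0,0],[14,0,-3,0,0,0],[14.2,0,-1,0,0,0],[14.2,0,0,0,0,0]]
  gripper: 0.2

```text
t: 7.17
tool_pos: [0.3711, -0.0149, 0.2767]
tool_rot: [0.348, 2.51, -0.108]
contact_force: [-0.0, 0.7, 0.7]
opening: 0.0341
grip_force: 0.0
```

Request:
arm_command:
  plan:
    - [[0,0,1,0,0,0],[0,0,2,0,0,0],[0,0,3,0,0,0],[0,0,4,0,0,0],[0,0,5,0,0,0],[0,0,5,0,0,0],[0,0,5,0,0,0]]
  gripper: 1

```text
t: 7.75
tool_pos: [0.4005, -0.0233, 0.2382]
tool_rot: [0.348, 2.511, -0.109]
contact_force: [-0.3, -0.4, -0.0]
opening: 0.0
grip_force: 0.0
```

```bash
python3 - <<'E'
from h import *
where();step(-50,36,-1,-1)
p,d=get_image("side");cv2.imwrite("pics/c3.png",cv2.resize(p[100:280,180:400],None,fx=2.5,fy=2.5,interpolation=cv2.INTER_CUBIC))
E
```

```text
t 7.75 grasp u,y,n [-54.5  -0.9  76.5] F(u,y,n) [-0.2 -0.4  0.1] open 3.969726729744959e-05 grip 0.0 q [-0.24 -0.53  2.42 -0.03  0.64 -1.51] TCP [ 0.401 -0.023  0.238]
u,n,y -50 36 -1 cm [-0.44 -0.    4.05] rot [ 0.001 -0.    -0.   ]
```

View pics/c3.png

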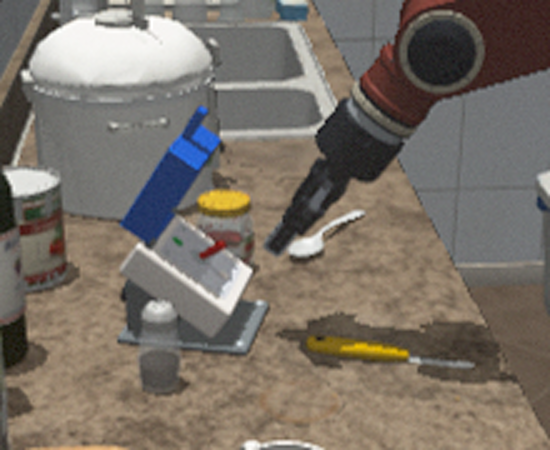

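The guard stays open, and the closed fingertips at (278,245) are clear of the toggle. Next I'll descend and push up the slope.

Request:
arm_command:
  plan:
    - [[-0.3,0,1.3,0,0,0],[-0.4,0,2.6,0,0,0],[-0.5,0,3.9,0,0,0],[-0.5,0,3.9,0,0,0],[-1.2,0,3.9,0,0,0],[-1.9,0,3.9,0,0,0],[-2.6,0,3.9,0,0,0],[-3.3,0,3.9,0,0,0],[-3.9,0,3.9,0,0,0],[-4.4,0,3.9,0,0,0],[-4.6,0,3.9,0,0,0],[-4.6,0,3.9,0,0,0]]

```text
t: 8.8
tool_pos: [0.4589, -0.04, 0.2331]
tool_rot: [0.348, 2.509, -0.109]
contact_force: [-0.3, 0.2, -0.5]
opening: -0.0002
grip_force: 0.0
```

```bash
python3 - <<'E'
from h import *
where()
E
```

```text
t 8.8 grasp u,y,n [-7.4 -1.1 37.5] F(u,y,n) [-0.6  0.2 -0.2] open -0.0001987197041416502 grip 0.0 q [-0.24 -0.31  2.28 -0.03  0.56 -1.52] TCP [ 0.459 -0.04   0.233]
```

Request:
arm_command:
  plan:
    - [[-0.2,0,0,0,0,0],[-0.4,0,0,0,0,0],[-0.5,0,0,0,0,0],[-0.5,0,0,0,0,0]]

```text
t: 9.13
tool_pos: [0.4614, -0.0406, 0.234]
tool_rot: [0.349, 2.515, -0.109]
contact_force: [-6.5, 1.3, 1.0]
opening: 0.0001
grip_force: 2.9
```

```bash
python3 - <<'E'
from h import *
where()
p,d=get_image("side");cv2.imwrite("pics/c4.png",cv2.resize(p[150:260,200:330],None,fx=4,fy=4,interpolation=cv2.INTER_CUBIC))
E
```

```text
t 9.1333 grasp u,y,n [-5.7 -1.  36.7] F(u,y,n) [-4.9 -0.5  4.6] open 7.9356787684864e-05 grip 2.9263550823088735 q [-0.24 -0.31  2.27 -0.03  0.57 -1.52] TCP [ 0.461 -0.041  0.234]
```

View pics/c4.png

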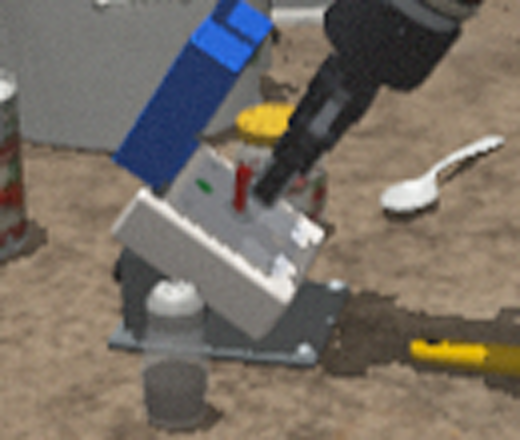

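The toggle now leans up toward the green dot, from base (238,207) to tip (243,168), about 26° from the face normal. The rise in force shows it is at the end stop. Next I'll back off and re-grip the tab.

Request:
arm_command:
  plan:
    - [[1.5,0,0,0,0,0],[3.5,0,-1,0,0,0],[4.5,0,-4,0,0,0],[5,0,-7,0,0,0],[5,0,-10,0,0,0],[4,0,-12.5,0,0,0],[1.5,0,-13,0,0,0],[-1.5,0,-13,0,0,0],[-4.5,0,-13,0,0,0],[-7.5,0,-13,0,0,0],[-9.1,0,-13,0,0,0],[-9.1,0,-13,0,0,0]]
  gripper: 0.2

```text
t: 10.18
tool_pos: [0.4645, -0.0418, 0.3976]
tool_rot: [0.348, 2.504, -0.11]
contact_force: [-0.8, -0.4, -0.6]
opening: 0.0341
grip_force: 0.0
```

Request:
arm_command:
  plan:
    - [[0,0,1.3,0,0,0],[0,0,2.7,0,0,0],[0,0,4.1,0,0,0],[0,0,4.1,0,0,0],[0,0,4.1,0,0,0]]

```text
t: 10.6
tool_pos: [0.4842, -0.0471, 0.3589]
tool_rot: [0.349, 2.513, -0.109]
contact_force: [-0.5, 0.1, 0.3]
opening: 0.0341
grip_force: 0.0
```

```bash
python3 - <<'E'
from h import *
where()
p,d=get_image("side");cv2.imwrite("pics/c5.png",cv2.resize(p[100:250,200:350],None,fx=3,fy=3,interpolation=cv2.INTER_CUBIC))
E
```

```text
t 10.6 grasp u,y,n [ 85.7  -1.1 125.5] F(u,y,n) [-0.3 -0.   0.5] open 0.03409907889133963 grip 0.0 q [-0.25 -0.41  2.12 -0.02  0.82 -1.53] TCP [ 0.484 -0.047  0.359]
```

View pics/c5.png

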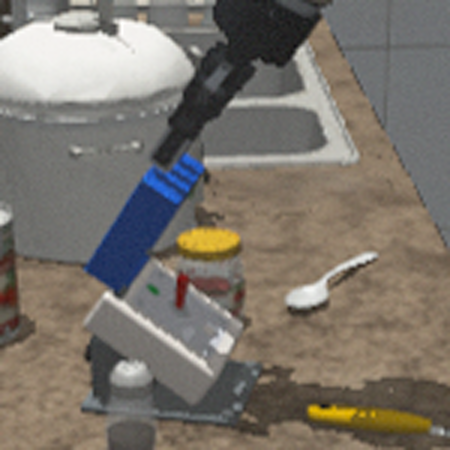

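Request:
arm_command:
  plan:
    - [[-0.4,-0.1,0,0,0,0],[-0.4,-0.1,0,0,0,0],[-0.4,-0.1,0,0,0,0]]

```text
t: 10.9
tool_pos: [0.4879, -0.0493, 0.3641]
tool_rot: [0.348, 2.508, -0.11]
contact_force: [0.3, 0.4, -0.2]
opening: 0.0344
grip_force: 0.0
```

Request:
arm_command:
  plan:
    - [[0,0,0,0,0,0],[0,0,0,0,0,0],[0,0,0,0,0,0],[0,0,0,0,0,0],[0,0,0,0,0,0],[0,0,0,0,0,0]]
  gripper: 1
  force: 20

```text
t: 11.4
tool_pos: [0.4879, -0.049, 0.3633]
tool_rot: [0.348, 2.509, -0.108]
contact_force: [-1.0, 3.9, 3.7]
opening: 0.0136
grip_force: 22.8
```

```bash
python3 - <<'E'
from h import *
where()
for t in np.linspace(1.65,0,23): print(t.round(3),"x",round(16.37-((-124*np.cos(t)+30*np.sin(t))+124)/10,2),"z",round(9.12-((30*np.cos(t)+124*np.sin(t))-30)/10,2))
E
```

```text
t 11.4 grasp u,y,n [ 92.2  -1.7 126.8] F(u,y,n) [0.5 3.5 4.1] open 0.01363632797339156 grip 22.808903753757477 q [-0.25 -0.4   2.11 -0.02  0.82 -1.54] TCP [ 0.488 -0.049  0.363]
1.65 x -0.0 z -0.0
1.575 x 0.92 z -0.27
1.5 x 1.85 z -0.46
1.425 x 2.8 z -0.58
1.35 x 3.76 z -0.64
1.275 x 4.71 z -0.62
1.2 x 5.67 z -0.52
1.125 x 6.61 z -0.36
1.05 x 7.54 z -0.13
0.975 x 8.45 z 0.17
0.9 x 9.33 z 0.54
0.825 x 10.18 z 0.98
0.75 x 11.0 z 1.47
0.675 x 11.78 z 2.03
0.6 x 12.51 z 2.64
0.525 x 13.2 z 3.31
0.45 x 13.83 z 4.03
0.375 x 14.41 z 4.79
0.3 x 14.93 z 5.59
0.225 x 15.39 z 6.43
0.15 x 15.78 z 7.3
0.075 x 16.11 z 8.2
0.0 x 16.37 z 9.12
```

Request:
arm_command:
  plan:
    - [[0.95,0,-0.25,0,0,0],[1.9,0,-0.45,0,0,0],[2.85,0,-0.6,0,0,0],[3.8,0,-0.65,0,0,0],[4.8,0,-0.6,0,0,0],[5.75,0,-0.5,0,0,0],[6.7,0,-0.35,0,0,0],[7.65,0,-0.1,0,0,0],[8.55,0,0.2,0,0,0],[9.45,0,0.55,0,0,0],[10.3,0,1.0,0,0,0],[11.1,0,1.5,0,0,0]]

```text
t: 12.4
tool_pos: [0.4081, -0.0263, 0.2865]
tool_rot: [0.348, 2.509, -0.108]
contact_force: [1.9, 5.7, 1.5]
opening: 0.0133
grip_force: 20.5
```

Request:
arm_command:
  plan:
    - [[0.8,0,0.55,0,0,0],[1.5,0,1.15,0,0,0],[2.2,0,1.8,0,0,0],[2.85,0,2.5,0,0,0],[3.4,0,3.3,0,0,0],[3.95,0,4.1,0,0,0],[4.4,0,4.9,0,0,0],[4.8,0,5.8,0,0,0],[5.1,0,6.7,0,0,0],[5.3,0,7.3,0,0,0],[5.3,0,7.5,0,0,0],[5.3,0,7.5,0,0,0]]

```text
t: 13.4
tool_pos: [0.408, -0.0262, 0.1953]
tool_rot: [0.348, 2.512, -0.108]
contact_force: [-13.8, 9.1, 15.9]
opening: 0.0137
grip_force: 23.2
```

```bash
python3 - <<'E'
from h import *
where()
E
```

```text
t 13.4 grasp u,y,n [-72.8  -1.5  36.8] F(u,y,n) [-3.8  5.  22.1] open 0.013722708517159832 grip 23.243453800678253 q [-0.24 -0.41  2.42 -0.04  0.52 -1.51] TCP [ 0.408 -0.026  0.195]
```

Resistance of 22 N along the face normal means the guard is on its stop. Now I'll release and withdraw.

Request:
arm_command:
  plan:
    - [[0,0,0,0,0,0],[0,0,0,0,0,0],[0,0,0,0,0,0],[0,0,0,0,0,0],[0,0,-1,0,0,0],[0,0,-3,0,0,0],[0,0,-5,0,0,0],[2,0,-8,0,0,0],[2,0,-10,0,0,0],[2,0,-12,0,0,0],[2,0,-12,0,0,0]]
  gripper: 0.1

```text
t: 14.32
tool_pos: [0.3259, -0.0034, 0.2856]
tool_rot: [0.347, 2.5, -0.11]
contact_force: [0.8, -0.9, 1.3]
opening: 0.0387
grip_force: 0.0
```

```bash
python3 - <<'E'
from h import *
where()
p,d=get_image("side");cv2.imwrite("pics/s6.png",p)
for nm,(p,d) in dict(new=(p,d),old=[np.load("side0.npz")[k] for k in "pd"]).items():
    P,u,v=cloud("side",p,d,(105,120,40),(130,255,255))
    L=B.inv().apply(P-C)*1000
    q=L[(abs(L[:,0])<45)&(abs(L[:,1])<40)&(L[:,2]>20)&(L[:,2]<80)];f=np.polyfit(q[:,0],q[:,2],1);print(nm,len(q),f,"rad open",-np.arctan(f[0]))
cv2.imwrite("pics/c6.png",cv2.resize(p[100:280,180:400],None,fx=2.5,fy=2.5,interpolation=cv2.INTER_CUBIC))
E
```

```text
t 14.3167 grasp u,y,n [-89.   -2.  159.7] F(u,y,n) [ 1.6 -0.7  0.5] open 0.03865256269091353 grip 0.0 q [-0.23 -0.97  2.56 -0.03  0.93 -1.52] TCP [ 0.326 -0.003  0.286]
new 489 [-2.26191511e-03  3.87827659e+01] rad open 0.0022619112491095348
old 483 [-3.54260960e-03  3.88781811e+01] rad open 0.003542594779698275
```

View pics/c6.png

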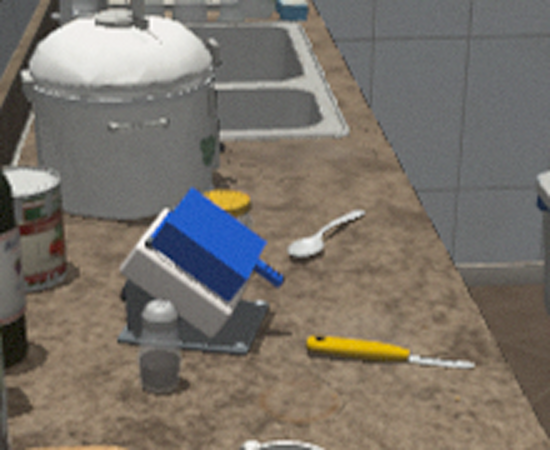

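The guard is shut, with the measured plane matching the start. The loose things are where they stood and the arm is clear.

```bash
python3 -c "
from station import *
print(finish_job())"
```

```text
the job is handed in; nothing more can be done
None
```

I lifted the guard to about 1.65 rad, pushed the toggle to its on stop, and lowered the guard until shut (it measures flat to within 0.01 rad). The arm is clear, the loose things look unmoved in the last side view, and I handed the job in at about 14 s; it returned no verdict.

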